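# Pry open the blank case and sort rings from bars

## Robot

A 7-joint arm with a two-finger parallel gripper is mounted at the origin on the work surface. World frame = base frame: x ahead of the robot, y to its left, z up, the work surface at z = 0. Lengths are in m, angles in rad, forces in N, time in s.
With the tool pointing down it reaches from about 0.4 to 0.875 m from the base axis. Payload 19.3 kg.
Tool frame: the origin (TCP) lies at the very end of the fingers, on their centre line; the grasp point (between the pads) lies 19 mm behind it; z points along the fingers, y is the line along which they close (so a half turn about z gives the same grasp; the last joint's range is limited). The gripper opens to 85 mm and grips with 20 to 120 N. Pads are 22 mm wide; open, the fingers measure 114 mm over their backs; the gripper's body (76 mm by 85 mm) begins 54 mm behind the grasp point. The pads swing forward as they close: fully open they stand 13 mm farther back than shut.
Start: joints at [-1.179, 0.521, -0.036, 1.599, 0.021, 1.021, -0.113], TCP at [0.278, 0.56, 0.202] pointing down, gripper open.
Joint ranges: [-2.91, 2.91], [-0.3, 2.13], [-1.5, 1.42], [0.17, 2.43], [-1.26, 4.41], [0.16, 1.93], [-2.52, 2.52]. Speed limits (rad/s): [1.89, 1.89, 2.39, 2.39, 3.01, 3.01, 3.01].

## Interface

Orientations are given as a unit quaternion [w, x, y, z].
In Python, from rig import bot gives the robot as it stands.
- The arm moves only by the tool move_arm, never from a script. Its argument "rows" is a list of rows, each a list of 2 entries, a list of its own where there are three numbers: the shift along the tool's x, y, z in units of 40 mm (1.0 is 40 mm), then the turn, a rotation vector about the tool's x, y, z in units of 5 degrees (1.0 is 5 degrees). A call has exactly 5 rows; each row shifts and turns the commanded pose from where the row before left it, along the tool's axes as they then stand; what a row does not reach is not made up. A row lasts 1/8 s, in which the tool goes at most 62.5 mm and 10.7 degrees, less where a joint would pass 70% of its speed; a pose out of reach is approached as far as the arm can. A call with a number of a shift or a turn outside -1 to 1 is refused whole. A call with a gripper value outside its range is refused whole. "gripper" is the opening, from -1 (shut) to 1 (fully open), set as the call begins (left out, the last holds). The fingers move at their own pace and stop on an object; the grip force is fixed at half the most. Time passes only in rows, so rows that do not move let the fingers close, or fill a call up. It gives the time, the measured TCP pose, the force, the opening and the grip force at its end, in the units of the state.
- bot.state(): the state, without advancing time (a new reading comes with each control period).
- bot.read_camera(name): name is "scene" or "side" or "wrist"; returns a dict with "img" (400x640x3 uint8, red, green, blue), "fx", "fy", "cx", "cy" (pixels), "pose" (4x4, takes a point from camera to world coordinates); the wrist camera has in their place "mount" (4x4, takes a point from camera to tool coordinates, whose origin is the TCP and whose axes are the flange's). Camera axes: x right, y down, z forward; pixel columns grow to the right and rows downward; lengths in m; the calibration is good to about 2 mm. A picture is of the moment at which its call begins: read the wrist's pose just before it. There is no depth.
- bot.hand_in(): hands the job in; it is judged then, once.
The state is a dict: "time_s": time; "qpos": joint angles; "joint_vel": joint speeds; "effort": joint torques, N m; "eef_pos": TCP position; "orientation": TCP orientation; "contact_force": force on the tool from outside, world axes, zero at the start; "moment": the same for the moment, N m; "gripper_width": opening from 0.0 (shut) to 1.0 (fully open); "grip_force": force on a finger pad.
Only numpy, scipy, OpenCV 4.12 (cv2) and the standard library are available. Lean on these libraries where they do the work, as an engineer would, in place of code of your own. Each camera call takes 0.05 s, during which the arm holds its last target. There are 200 camera calls.

## Task

Sort the brass pieces on the jeweller's bench: both rings into the flat steel case, both bars into the wooden tray. The case is shut: lever up its lid with the prying blade in the front notch and swing it right back so that it stays standing open, and end with the blade lying flat on the bench. Leave everything else where it is.

Things in the scene. Friction and masses are not known exactly. Their poses are not given: they have to be found in the camera images.
- case: flat steel case fixed to the bench, 120 (x) x 150 (y) x 34 mm tall without its lid, walls and floor 4 mm; origin at the centre of its underside, x points from the notched front towards the hinge
- notch (a point): centre of the mouth of the pry notch, in the outer face of the case's front wall, directly under the lid: 40 mm wide along the case's y, 5.5 mm high (28.5 to 34 mm above the bench, the lid's underside being its top), open through the 4 mm wall into the case
- lid (a joint): angle of the case's lid in rad: 0 shut, 1.57 upright, stop at 1.9; plain aluminium plate 120 x 150 x 4 mm flush with the case's sides, no handle, stiff hinge: it stays where it is left and takes about 1.5 N at its front edge to lift
- lid_edge (a point): middle of the lid's front edge, on its top face (38 mm above the bench when shut); moves with the lid
- lid_hinge (a point): point on the hinge axis (along the case's y) at the middle of the case's rear top edge, level with the underside of the shut lid
- blade: flat prying blade lying on the bench: wooden handle 105 x 16 wide x 16 mm high, x from -75 to 30 mm; steel blade 18 wide x 2.5 mm thick, its mid-plane 8 mm above the underside, from the handle to the tip at x = 125 mm; origin on its underside, x points to the tip
- blade_grip (a point): point in the handle, 15 mm ahead of the blade's origin, 8 mm above its underside, good to grip across the 16 mm width
- blade_tip (a point): middle of the blade's tip end, 125 mm ahead of its origin
- tray: open wooden tray fixed to the bench, 120 x 120 x 26 mm tall, walls and floor 5 mm; origin at the centre of its underside
- ring_a: plain brass ring band, 28 mm outside, 19 mm inside, 10 mm tall, lying flat; origin at the centre of its underside
- ring_b: a second ring, same as ring_a
- bar_a: small solid brass bar 36 x 14 x 10 mm tall, long along its x, lying flat; origin at the centre of its underside
- bar_b: a second bar, same as bar_a
- spool: green plastic wire spool, 28 mm across, 28 mm tall, standing among the brass pieces; a bystander, origin at the centre of its underside
- block: steel bench block, 30 x 30 x 20 mm tall, among the brass pieces; a bystander, origin at the centre of its underside
- jar: closed amber glass jar with black cap, 54 mm across, 60 mm tall; a bystander, origin at the centre of its underside
- tweezers: steel tweezers lying flat, 125 mm long along own x, 5 mm high; a bystander, origin at the centre of its underside
- file: flat file with dark wooden handle, 215 mm long along own x, 14 mm high; a bystander, origin at the centre of its underside
- pot: small white ceramic cup, 60 mm across, 45 mm tall; a bystander, origin at the centre of its underside

How it is judged:
On the way:
1. the lid is lifted, with the blade pressing against it (value of joint lid above 0.15 rad and contact force between blade and case above 0.2 N), for 0.1 s.
At the end, for the whole second after the job is handed in: Both rings lie inside the case and both bars inside the tray, below the rims; the lid stands open by more than 1.2 rad; the blade lies flat on the bench, outside both; all at rest (x of ring_a in the frame of case between -0.056 and 0.056 m and y of ring_a in the frame of case between -0.071 and 0.071 m and z of each of ring_a, ring_b in the frame of case below 0.032 m and x of ring_b in the frame of case between -0.056 and 0.056 m and y of ring_b in the frame of case between -0.071 and 0.071 m and x of bar_a in the frame of tray between -0.055 and 0.055 m and y of bar_a in the frame of tray between -0.055 and 0.055 m and z of each of bar_a, bar_b in the frame of tray below 0.026 m and x of bar_b in the frame of tray between -0.055 and 0.055 m and y of bar_b in the frame of tray between -0.055 and 0.055 m and value of joint lid above 1.2 rad and height (world z) of blade below 0.013 m and height (world z) of blade_tip below 0.02 m and not (x of blade in the frame of case between -0.075 and 0.075 m and y of blade in the frame of case between -0.09 and 0.09 m and z of blade in the frame of case below 0.2 m) and not (x of blade in the frame of tray between -0.075 and 0.075 m and y of blade in the frame of tray between -0.075 and 0.075 m and z of blade in the frame of tray below 0.2 m) and linear speed of each of ring_a, ring_b, bar_a, bar_b, blade below 0.02 m/s); the robot touches nothing.
It fails at once if a bystander is moved by more than 30 mm (distance of any of spool, block, jar, tweezers, file, pot from where it was at the start of the episode above 0.03 m).
It also fails if it takes over 72 s, if anything falls off the work surface, if the arm or the gripper's body presses on something with over 40 N, if the wrist force passes 120 N, or if a joint passes its speed limit or range.

## Working session

There is one attempt and no reset: what is moved stays moved. The work goes in short steps, Python scripts to look and compute and a tool call to move; the robot and the scene stay as the last step left them, time stands still between calls to the robot, and variables do not carry over. Pictures are saved under pics/ and viewed, at most 10 in all, crops included, and the job is handed in when it is done.

Besides the shell and the picture viewer there is one more tool, called as name(argument=value, ...) on one line, values as JSON. move_arm: Moves the arm, as the interface text tells. Its arguments: {"type":"object","properties":{"rows":{"type":"array"},"gripper":{"type":"number"}},"required":["rows"]}

```bash
mkdir -p pics; ls
cat > h.py <<'E'
import numpy as np, cv2
from rig import bot
def snap(n,f):
    c=bot.read_camera(n); cv2.imwrite(f'pics/{f}.png',cv2.cvtColor(c['img'],cv2.COLOR_RGB2BGR)); return c
E
python3 - <<'E'
from h import *
import pickle
for n in ['scene','side','wrist']:
    s=bot.state(); c=snap(n,n+'0'); c['s']=s; pickle.dump(c,open(n+'.pkl','wb'))
    print(n,c['fx'],c['fy'],c['cx'],c['cy'],np.round(c.get('pose',c.get('mount')),4).tolist())
print(s)
a=cv2.imread('pics/scene0.png');b=cv2.imread('pics/side0.png')
E
```

```text
pics
scene 390.5651881604088 390.5651881604088 329.1332007394132 193.36815232607768 [[0.8626, 0.2959, -0.4103, 0.9802], [0.5056, -0.5297, 0.681, -0.5615], [-0.0158, -0.7949, -0.6065, 0.6588], [0.0, 0.0, 0.0, 1.0]]
side 387.1128991036209 387.1128991036209 315.6425467940223 193.57905454589041 [[-0.9917, -0.0746, 0.1051, 0.4343], [-0.1289, 0.5874, -0.799, 0.9965], [-0.0022, -0.8059, -0.5921, 0.7438], [0.0, 0.0, 0.0, 1.0]]
wrist 281.1962368070242 281.1962368070242 323.9441663352254 200.40493482919513 [[-0.0003, -0.9604, -0.2786, 0.0712], [1.0, -0.0005, 0.0008, -0.0016], [-0.0009, -0.2786, 0.9604, -0.173], [0.0, 0.0, 0.0, 1.0]]
{'time_s': 0.1, 'qpos': array([-1.17920399,  0.52196676, -0.03634103,  1.59994641,  0.02123381,
        1.02108313, -0.11276665]), 'joint_vel': array([-1.96997441e-04, -1.06569407e-03, -9.36687912e-05, -1.92319488e-03,
       -1.79255225e-03, -1.45966045e-03, -1.74700003e-03]), 'effort': array([ 5.66504852e-03, -9.28467250e+01,  1.98521331e+00, -3.70527220e+01,
        1.82804576e-02,  5.45873714e-03,  6.24375730e-05]), 'eef_pos': array([0.27835898, 0.55922541, 0.2011771 ]), 'orientation': array([-7.10025414e-05,  2.28824777e-01,  9.73467494e-01, -5.03864741e-04]), 'contact_force': array([0.3989338 , 0.48538033, 0.17939119]), 'moment': array([ 0.00662891,  0.02199933, -0.01388444]), 'grip_force': 0.0, 'gripper_width': 1.0006944422789539}
```

View pics/scene0.png

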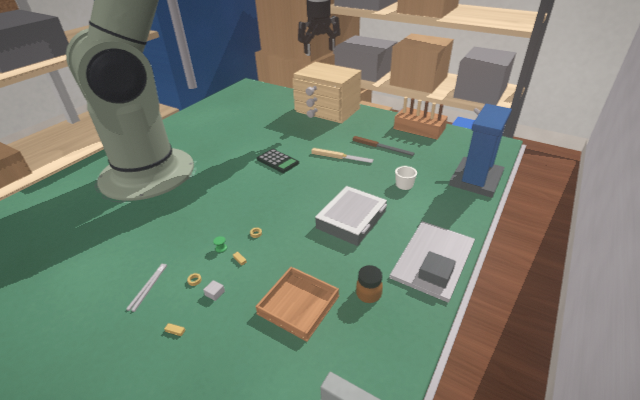

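View pics/side0.png

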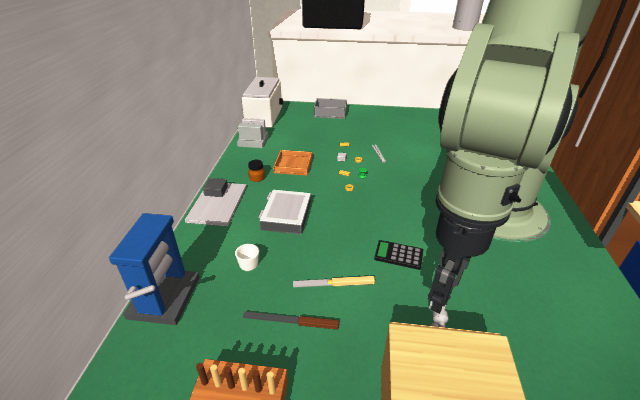

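Run:
```python
import cv2
def crop(f,x0,y0,w,h,k,o):
    a=cv2.imread(f'pics/{f}.png')[y0:y0+h,x0:x0+w]; a=cv2.resize(a,None,fx=k,fy=k,interpolation=cv2.INTER_CUBIC)
    for i in range(0,w,20): cv2.putText(a,str(x0+i),(i*k,10),0,.35,(255,255,255)); cv2.line(a,(i*k,12),(i*k,18),(255,255,255),1)
    for i in range(0,h,20): cv2.putText(a,str(y0+i),(0,i*k+4),0,.35,(255,255,255))
    cv2.imwrite(f'pics/{o}.png',a)
crop('scene0',120,220,200,130,4,'c1')
crop('scene0',300,140,120,105,5,'c2')
crop('side0',240,180,150,120,5,'c3')
```

```text
(no output)
```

View pics/c1.png

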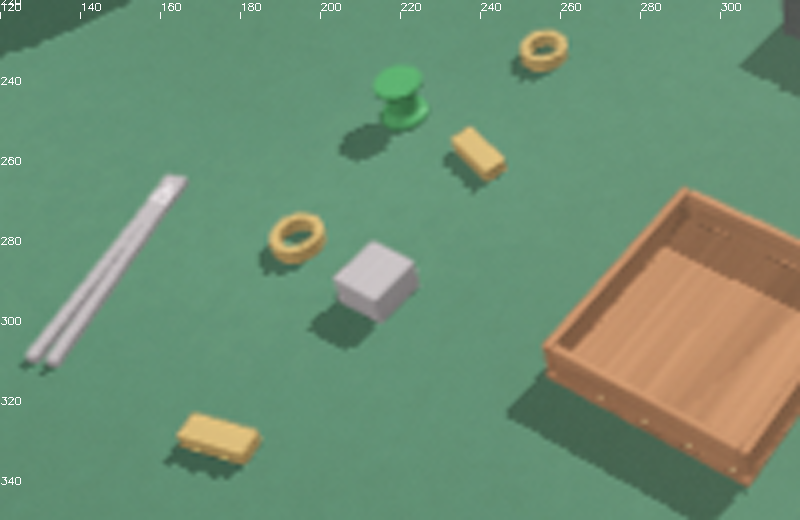

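View pics/c2.png

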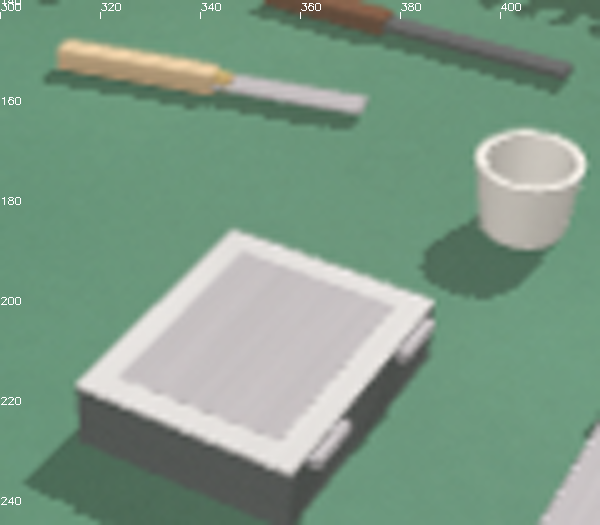

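View pics/c3.png

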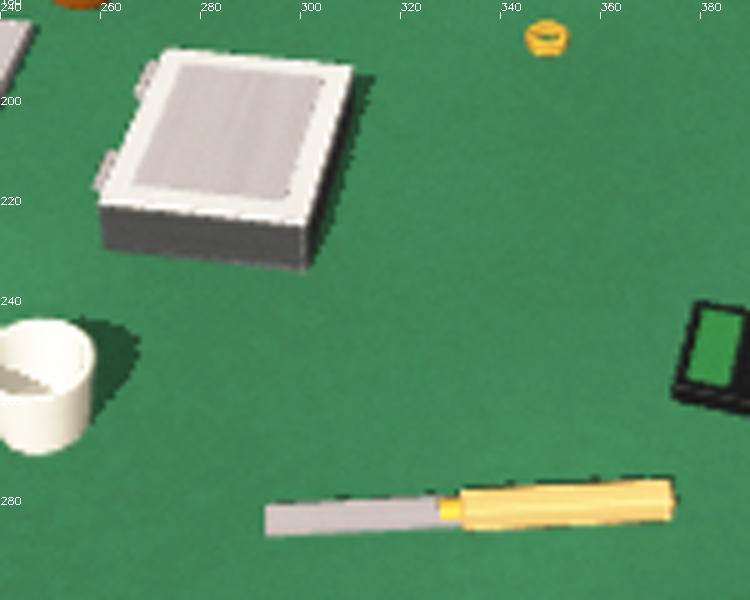

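```bash
cat >> h.py <<'E'
import pickle
def ray(c,uv,z):
    d=np.array([(uv[0]-c['cx'])/c['fx'],(uv[1]-c['cy'])/c['fy'],1.]); T=c['pose']; d=T[:3,:3]@d
    return T[:3,3]+d*(z-T[2,3])/d[2]
E
python3 - <<'E'
from h import *
np.set_printoptions(precision=4,suppress=True)
S=pickle.load(open('scene.pkl','rb'));D=pickle.load(open('side.pkl','rb'))
def f(c,x0,y0,k,pts,z): return np.array([ray(c,(x0+(u+.5)/k-.5,y0+(v+.5)/k-.5),z)[:2] for u,v in pts])
c1=lambda p,z:f(S,120,220,4,p,z)
c2=lambda p,z:f(S,300,140,5,p,z)
c3=lambda p,z:f(D,240,180,5,p,z)
def rect(n,P,q=False):
    print(n,'ctr',P.mean(0),'edges',[ (round(float(np.hypot(*d)),4),round(float(np.arctan2(d[1],d[0])),3)) for d in np.roll(P,-1,0)-P]); 
rect('caseS',c2([(78,383),(236,229),(433,302),(293,474)],.038))
rect('caseD',c3([(353,66),(302,226),(98,206),(165,48)],.038))
rect('tray',c1([(545,346),(686,188),(873,281),(750,470)],.026))
print('ringf',c1([(544,46)],.01),c3([(547,33)],.01),'ringn',c1([(297,233)],.01))
rect('bar1',c1([(452,140),(470,127),(506,162),(488,178)],.01))
rect('bar2',c1([(193,413),(260,433),(245,457),(178,433)],.01))
print('spool',c1([(398,80)],.028)); rect('block',c1([(375,241),(417,263),(378,292),(334,270)],.02))
print('tweez',c1([(28,358),(52,364),(175,177)],.005))
print('blade tip S',c2([(367,97),(358,116)],.009),'handle rear S',c2([(60,40),(58,58)],.016))
print('blade tip D',c3([(265,507),(265,535)],.009),'handle rear D',c3([(672,480),(673,513)],.016), 'handle front D',c3([(463,490),(463,525)],.016))
print('cup',c3([(41,345)],.045),c2([(530,160)],.045),'jar',ray(S,(370,278),.06))
print('filetip',c2([(568,68)],.007),ray(D,(244,315),.007),ray(D,(339,322),.014))
E
```

```text
caseS ctr [0.6399 0.1114] edges [(0.1495, 1.525), (0.118, -0.056), (0.1487, -1.6), (0.1205, 3.092)]
caseD ctr [0.6393 0.1169] edges [(0.1526, 1.525), (0.1166, -0.021), (0.1542, -1.598), (0.1194, 3.107)]
tray ctr [ 0.6715 -0.1764] edges [(0.1177, 1.558), (0.1179, -0.039), (0.12, -1.539), (0.1233, 3.087)]
ringf [[ 0.4614 -0.0517]] [[ 0.4612 -0.048 ]] ringn [[ 0.4388 -0.2331]]
bar1 ctr [ 0.4847 -0.1388] edges [(0.0132, 1.408), (0.0375, -0.295), (0.0143, -1.635), (0.039, 2.824)]
bar2 ctr [ 0.4978 -0.3405] edges [(0.0374, 0.223), (0.0132, -1.294), (0.0383, -2.962), (0.0115, 1.784)]
spool [[ 0.4201 -0.1303]]
block ctr [ 0.4995 -0.2339] edges [(0.0294, -0.001), (0.0243, -1.755), (0.0298, -3.114), (0.0253, 1.376)]
tweez [[ 0.3766 -0.3562]
 [ 0.3902 -0.3525]
 [ 0.3443 -0.2353]]
blade tip S [[0.5705 0.3853]
 [0.5749 0.3631]] handle rear S [[0.3737 0.3418]
 [0.3845 0.3224]]
blade tip D [[0.5742 0.3712]
 [0.5711 0.3884]] handle rear D [[0.377  0.3347]
 [0.3763 0.3558]] handle front D [[0.4785 0.3542]
 [0.4764 0.3761]]
cup [[0.6998 0.3109]] [[0.7002 0.3175]] jar [ 0.7838 -0.0864  0.06  ]
filetip [[0.6655 0.4805]] [0.6658 0.481  0.007 ] [0.4518 0.477  0.014 ]
```

Run:
```python
from h import *
from scipy.spatial.transform import Rotation as R
s=bot.state(); q=s['orientation']; M=R.from_quat([*q[1:],q[0]]).as_matrix(); print(M.round(3))
```

```text
[[-0.895  0.446 -0.   ]
 [ 0.446  0.895 -0.001]
 [-0.    -0.001 -1.   ]]
```

move_arm(rows=[[[-0.64,-0.24,0],[0,0,0]],[[-0.64,-0.24,0],[0,0,0]],[[-0.64,-0.24,0],[0,0,0]],[[-0.64,-0.24,0],[0,0,0]],[[-0.64,-0.24,0],[0,0,0]]], gripper=0)

```text
time_s: 0.78
eef_pos: [0.3722, 0.4587, 0.2015]
orientation: [-0.0, 0.229, 0.973, -0.0]
contact_force: [-0.1, 0.0, -1.1]
gripper_width: 0.5
grip_force: 0.0
```

move_arm(rows=[[[-0.64,-0.24,0],[0,0,0]],[[-0.64,-0.24,0],[0,0,0]],[[-0.64,-0.24,0],[0,0,0]],[[-0.64,-0.24,0],[0,0,0]],[[-0.64,-0.24,0],[0,0,0]]])

```text
time_s: 1.4
eef_pos: [0.4654, 0.3587, 0.2015]
orientation: [-0.0, 0.229, 0.973, -0.0]
contact_force: [0.1, 0.2, -0.7]
gripper_width: 0.502
grip_force: 0.0
```

move_arm(rows=[[[0,0,0.1],[0,0,1]],[[0,0,0.1],[0,0,1]],[[0,0,0.1],[0,0,1]],[[0,0,0.1],[0,0,1]],[[0,0,0.1],[0,0,1]]])

```text
time_s: 2.02
eef_pos: [0.4648, 0.3594, 0.1814]
orientation: [-0.0, 0.435, 0.9, -0.0]
contact_force: [0.2, -0.8, -0.4]
gripper_width: 0.498
grip_force: 0.0
```

```bash
cat >> h.py <<'E'
from scipy.spatial.transform import Rotation as R
def st():
    s=bot.state(); q=s['orientation']; M=R.from_quat([*q[1:],q[0]]).as_matrix()
    print('t',round(s['time_s'],2),'p',s['eef_pos'].round(4),'xang',round(np.degrees(np.arctan2(M[1,0],M[0,0])),2),'zax',M[:,2].round(3),'q',s['qpos'].round(2),'F',s['contact_force'].round(1),'w',round(s['gripper_width']*85,1),'grip',round(s['grip_force'],1))
    return s['eef_pos'],M
def to(tgt,xang=None):
    """units to target point (world) and the yaw turn in units"""
    p,M=st(); print('shift units',(M.T@(np.array(tgt)-p)/.04).round(2), None if xang is None else ('turn z',round(-((xang-np.degrees(np.arctan2(M[1,0],M[0,0]))+180)%360-180)/5,2)))
E
python3 -c "
from h import *
to([.4655,.3596,.1],9.2)"
```

```text
t 2.02 p [0.4648 0.3594 0.1814] xang 128.37 zax [-0. -0. -1.] q [-0.84  0.49  0.11  1.73 -0.07  0.93 -0.03] F [ 0.2 -0.8 -0.4] w 42.3 grip 0.0
shift units [-0.01  0.02  2.03] ('turn z', np.float64(23.83))
```

move_arm(rows=[[[0,0,0],[0,0,1]],[[0,0,0],[0,0,1]],[[0,0,0],[0,0,1]],[[0,0,0],[0,0,1]],[[0,0,0],[0,0,1]]])

```text
time_s: 2.65
eef_pos: [0.4648, 0.3594, 0.1815]
orientation: [-0.0, 0.62, 0.785, -0.0]
contact_force: [0.7, 0.0, 0.3]
gripper_width: 0.499
grip_force: 0.0
```

move_arm(rows=[[[0,0,0],[0,0,1]],[[0,0,0],[0,0,1]],[[0,0,0],[0,0,1]],[[0,0,0],[0,0,1]],[[0,0,0],[0,0,1]]])

```text
time_s: 3.28
eef_pos: [0.4648, 0.3594, 0.1815]
orientation: [0.0, 0.775, 0.632, -0.0]
contact_force: [0.5, -0.2, -0.3]
gripper_width: 0.505
grip_force: 0.0
```

move_arm(rows=[[[0,0,0],[0,0,1]],[[0,0,0],[0,0,1]],[[0,0,0],[0,0,1]],[[0,0,0],[0,0,1]],[[0,0,0],[0,0,1]]])

```text
time_s: 3.9
eef_pos: [0.4648, 0.3595, 0.1815]
orientation: [0.0, 0.893, 0.449, -0.0]
contact_force: [-0.9, 0.4, 0.9]
gripper_width: 0.495
grip_force: 0.0
```

move_arm(rows=[[[0,0,0],[0,0,1]],[[0,0,0],[0,0,1]],[[0,0,0],[0,0,1]],[[0,0,0],[0,0,1]],[[0,0,0],[0,0,1]]])

```text
time_s: 4.53
eef_pos: [0.4647, 0.3595, 0.1815]
orientation: [0.0, 0.969, 0.245, -0.0]
contact_force: [0.9, 0.2, -0.1]
gripper_width: 0.503
grip_force: 0.0
```

move_arm(rows=[[[0,0,0.2],[0,0,1]],[[0,0,0.2],[0,0,1]],[[0,0,0.2],[0,0,1]],[[0,0,0.2],[0,0,0.8]],[[0,0,0.2],[0,0,0]]])

```text
time_s: 5.15
eef_pos: [0.4647, 0.3595, 0.1411]
orientation: [0.0, 0.997, 0.083, -0.0]
contact_force: [1.5, -0.3, -0.4]
gripper_width: 0.502
grip_force: 0.0
```

Run:
```python
from h import *
to([.4655,.3596,.1],9.2)
p,M=st(); c=snap('wrist','w1'); T=np.eye(4); T[:3,:3]=M; T[:3,3]=p; c['pose']=T@c['mount']; pickle.dump(c,open('w1.pkl','wb'))
```

```text
t 5.15 p [0.4647 0.3595 0.1411] xang 9.57 zax [-0. -0. -1.] q [-1.18  0.62  0.62  1.78 -0.45  0.89 -1.76] F [ 1.5 -0.3 -0.4] w 42.6 grip 0.0
shift units [0.02 0.   1.03] ('turn z', np.float64(0.07))
t 5.15 p [0.4647 0.3595 0.1411] xang 9.57 zax [-0. -0. -1.] q [-1.18  0.62  0.62  1.78 -0.45  0.89 -1.76] F [ 1.5 -0.3 -0.4] w 42.6 grip 0.0
```

View pics/w1.png

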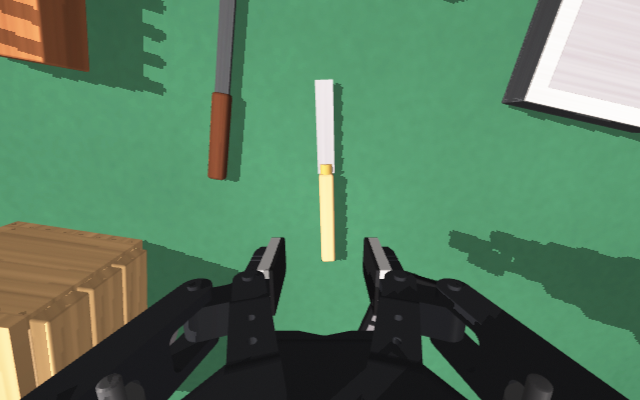

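Run:
```python
from h import *
c=pickle.load(open('w1.pkl','rb'))
t=ray(c,(324.5,80),.009); r=ray(c,(328,260.5),.016); j=ray(c,(326,174),.016)
print(t,r,j); d=t-r; print(np.hypot(*d[:2]),np.degrees(np.arctan2(d[1],d[0])))
u=d[:2]/np.hypot(*d[:2]); g=t[:2]-.11*u; print(g); to([*g,.004],np.degrees(np.arctan2(d[1],d[0])))
print('case FL corner',ray(c,(511,101),.038), ray(c,(560,0),.038))
```

```text
[0.57056248 0.37585592 0.009     ] [0.37647679 0.33891287 0.016     ] [0.4777386  0.35855647 0.016     ]
0.1975703482497516 10.776988686931231
[0.46250261 0.35528737]
t 5.2 p [0.4644 0.3593 0.1403] xang 9.65 zax [-0.001 -0.001 -1.   ] q [-1.17  0.62  0.62  1.78 -0.45  0.89 -1.76] F [-0.4 -0.3 -2.9] w 42.3 grip 0.0
shift units [-0.06  0.09  3.41] ('turn z', np.float64(-0.23))
case FL corner [0.57793797 0.20178537 0.038     ] [0.66204787 0.18899594 0.038     ]
```

move_arm(rows=[[[-0.04,0.07,0.68],[0,0,-0.15]],[[0,0,0.68],[0,0,0]],[[0,0,0.68],[0,0,0]],[[0,0,0.68],[0,0,0]],[[0,0,0.68],[0,0,0]]])

```text
time_s: 5.82
eef_pos: [0.4638, 0.3566, 0.0049]
orientation: [-0.0, 0.996, 0.091, -0.0]
contact_force: [0.6, -0.5, -0.3]
gripper_width: 0.503
grip_force: 0.0
```

move_arm(rows=[[[0,0,0],[0,0,0]],[[0,0,0],[0,0,0]],[[0,0,0],[0,0,0]],[[0,0,0],[0,0,0]],[[0,0,0],[0,0,0]]], gripper=-1)

```text
time_s: 6.45
eef_pos: [0.4638, 0.3567, 0.0061]
orientation: [-0.0, 0.996, 0.09, 0.0]
contact_force: [0.4, -0.5, 0.2]
gripper_width: -0.0
grip_force: 0.0
```

move_arm(rows=[[[0,0,-0.2],[0,0,0]],[[0,0,-0.5],[0,0,0]],[[0,0,-0.5],[0,0,0]],[[0,0,-0.4],[0,0,0]],[[0,0,0],[0,0,0]]])

```text
time_s: 7.08
eef_pos: [0.4643, 0.3571, 0.0713]
orientation: [-0.001, 0.996, 0.09, 0.001]
contact_force: [-0.6, 0.4, -0.7]
gripper_width: 0.002
grip_force: 0.0
```

Run:
```python
from h import *
c=pickle.load(open('w1.pkl','rb')); print(ray(c,(526,87),.038),ray(c,(555,0),.038))
to([.456,.1215,.08],-2.2)
```

```text
[0.59177819 0.19246331 0.038     ] [0.66134491 0.19317325 0.038     ]
t 7.08 p [0.4643 0.3571 0.0713] xang 10.3 zax [ 0.002  0.002 -1.   ] q [-1.12  0.7   0.55  1.83 -0.52  0.75 -1.69] F [-0.6  0.4 -0.7] w 0.2 grip 0.0
shift units [-1.26  5.76 -0.23] ('turn z', np.float64(2.5))
```

Run:
```python
from h import *
p,M=st(); c=snap('wrist','w2'); T=np.eye(4); T[:3,:3]=M; T[:3,3]=p; c['pose']=T@c['mount']; pickle.dump(c,open('w2.pkl','wb'))
d=snap('side','s2')
a=cv2.imread('pics/w2.png')[0:400,140:540]; b=cv2.resize(cv2.imread('pics/s2.png')[225:345,280:400],(400,400)); cv2.imwrite('pics/m2.png',np.hstack([a,b]))
```

```text
t 7.08 p [0.4643 0.3571 0.0713] xang 10.3 zax [ 0.002  0.002 -1.   ] q [-1.12  0.7   0.55  1.83 -0.52  0.75 -1.69] F [-0.6  0.4 -0.7] w 0.2 grip 0.0
```

View pics/m2.png

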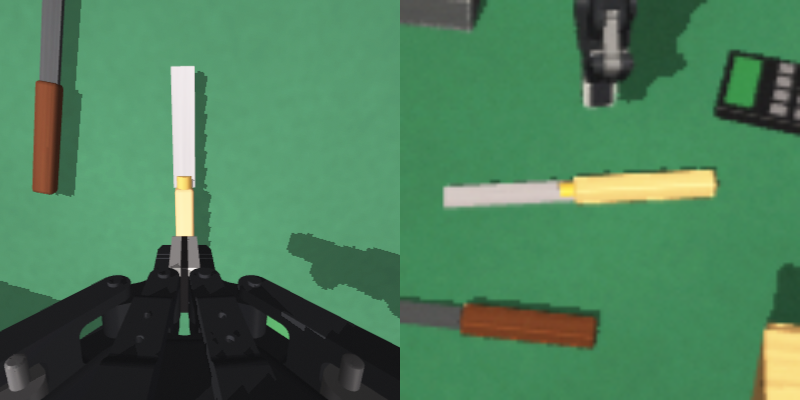

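Run:
```python
from h import *
c=pickle.load(open('w2.pkl','rb')); D=pickle.load(open('side.pkl','rb')); S=pickle.load(open('scene.pkl','rb'))
def proj(c,P):
    q=np.linalg.inv(c['pose'])@np.array([*P,1]); return (c['fx']*q[0]/q[2]+c['cx'],c['fy']*q[1]/q[2]+c['cy'])
p=(.4643,.3571,.0713); print(proj(c,p),proj(D,p)); 
t=ray(c,(322.5,67),.009); f=ray(c,(324.5,189),.016); print(t,f,np.hypot(*(t-f)[:2]),np.degrees(np.arctan2(*(t-f)[:2][::-1])))
# triangulation of tip from side + w2
print(ray(D,(292.5,284),.009), ray(D,(292.5,284),0.04))
a=cv2.imread('pics/s2.png');b=cv2.imread('pics/side0.png')
print([ (np.argwhere(((i[270:295,280:390,2]>150)&(i[270:295,280:390,1]>130)))+[270,280])[:,::-1].mean(0) for i in (a,b)])
```

```text
(np.float64(322.5895817816021), np.float64(228.58007030139927)) (np.float64(338.62083275150655), np.float64(263.22090351303996))
[0.57034245 0.37667857 0.009     ] [0.47767481 0.3582575  0.016     ] 0.09448083857694024 11.243055126559385
[0.57276906 0.38051847 0.009     ] [0.56692864 0.40650619 0.04      ]
[array([336.29623288, 281.42294521]), array([336.23024055, 281.41237113])]
```

Run:
```python
from h import *
c=pickle.load(open('w2.pkl','rb')); D=pickle.load(open('side.pkl','rb'))
def proj(c,P):
    q=np.linalg.inv(c['pose'])@np.array([*P,1]); return np.array((c['fx']*q[0]/q[2]+c['cx'],c['fy']*q[1]/q[2]+c['cy'])).round(1)
for z in (.07,.075,.08,.085,.09): print(z,proj(c,(.4643,.3571,z)),proj(D,(.4643,.3571,z)))
a=cv2.resize(cv2.imread('pics/s2.png')[215:295,310:370],None,fx=6,fy=6,interpolation=cv2.INTER_CUBIC)
b=cv2.resize(cv2.imread('pics/w2.png')[200:290,290:360],None,fx=5.333,fy=5.333,interpolation=cv2.INTER_CUBIC)
cv2.imwrite('pics/m3.png',np.hstack([a,b[:480]]))
```

```text
0.07 [322.6 227.9] [338.6 263.6]
0.075 [322.6 230.7] [338.7 262.1]
0.08 [322.5 233.7] [338.7 260.6]
0.085 [322.4 236.9] [338.8 259.1]
0.09 [322.4 240.3] [338.9 257.6]
```

View pics/m3.png

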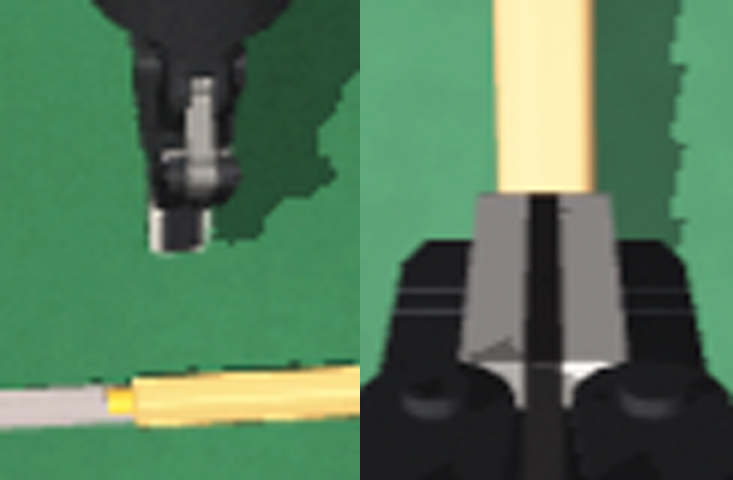

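Run:
```python
from h import *
c=pickle.load(open('w2.pkl','rb')); D=pickle.load(open('side.pkl','rb'))
def proj(c,P):
    q=np.linalg.inv(c['pose'])@np.array([*P,1]); return np.array((c['fx']*q[0]/q[2]+c['cx'],c['fy']*q[1]/q[2]+c['cy'])).round(1)
p=np.array([.4643,.3571,0]); x=np.array([.984,.179,0]); y=np.array([.179,-.984,0])
for z in (.07,.08,.09,.1,.11): print(z,'wrist want (312.5|333,236)',proj(c,p+.011*x+.01*y+[0,0,z]),proj(c,p-.0*x+.01*y+[0,0,z]),'side want 335|344.5,256.7',proj(D,p+.011*x-.01*y+[0,0,z]),proj(D,p-.011*x-.01*y+[0,0,z]))
```

```text
0.07 wrist want (312.5|333,236) [337.9 212.1] [337.7 227.9] side want 335|344.5,256.7 [334.3 266.9] [343.7 266.6]
0.08 wrist want (312.5|333,236) [338.6 217.2] [338.4 233.7] side want 335|344.5,256.7 [334.4 264. ] [343.9 263.6]
0.09 wrist want (312.5|333,236) [339.5 222.9] [339.2 240.3] side want 335|344.5,256.7 [334.6 260.9] [344.1 260.6]
0.1 wrist want (312.5|333,236) [340.4 229.3] [340.1 247.6] side want 335|344.5,256.7 [334.7 257.9] [344.2 257.5]
0.11 wrist want (312.5|333,236) [341.4 236.6] [341.1 255.9] side want 335|344.5,256.7 [334.8 254.7] [344.4 254.4]
```

move_arm(rows=[[[0,0,0.5],[0,0,0]],[[0,0,0.5],[0,0,0]],[[0,0,0.5],[0,0,0]],[[0,0,0.4],[0,0,0]],[[0,0,0.2],[0,0,0]]], gripper=0)

```text
time_s: 7.8
eef_pos: [0.4635, 0.356, -0.0157]
orientation: [0.0, 0.996, 0.09, -0.0]
contact_force: [0.9, 0.7, -0.8]
gripper_width: 0.503
grip_force: 0.0
```

move_arm(rows=[[[0,0,0.04],[0,0,0]],[[0,0,0.04],[0,0,0]],[[0,0,0.04],[0,0,0]],[[0,0,0.04],[0,0,0]],[[0,0,0.0],[0,0,0]]])

```text
time_s: 8.43
eef_pos: [0.4638, 0.3565, -0.0207]
orientation: [-0.0, 0.996, 0.09, -0.0]
contact_force: [0.2, -0.3, -0.7]
gripper_width: 0.497
grip_force: 0.0
```

move_arm(rows=[[[0,0,0.04],[0,0,0]],[[0,0,0.04],[0,0,0]],[[0,0,0.02],[0,0,0]],[[0,0,0],[0,0,0]],[[0,0,0],[0,0,0]]])

```text
time_s: 9.05
eef_pos: [0.4638, 0.3565, -0.0247]
orientation: [0.0, 0.996, 0.09, 0.0]
contact_force: [-0.9, 0.5, -0.3]
gripper_width: 0.499
grip_force: 0.0
```

move_arm(rows=[[[0,0,0],[0,0,0]],[[0,0,0],[0,0,0]],[[0,0,0],[0,0,0]],[[0,0,0],[0,0,0]],[[0,0,0],[0,0,0]]], gripper=-1)

```text
time_s: 9.68
eef_pos: [0.4638, 0.3565, -0.0244]
orientation: [-0.0, 0.996, 0.09, 0.0]
contact_force: [-1.2, -1.1, 5.3]
gripper_width: 0.164
grip_force: 59.0
```

move_arm(rows=[[[0,0,-0.3],[0,0,0]],[[0,0,-0.5],[0,0,0.6]],[[0,0,-0.5],[0,0,0.7]],[[0,0,-0.5],[0,0,0.6]],[[0,0,0],[0,0,0.6]]])

```text
time_s: 10.3
eef_pos: [0.4644, 0.3571, 0.0494]
orientation: [-0.001, 1.0, -0.02, 0.001]
contact_force: [0.2, 0.1, -0.9]
gripper_width: 0.169
grip_force: 58.7
```

move_arm(rows=[[[0,0.5,0],[0,0,0]],[[0,0.8,0],[0,0,0]],[[0,0.8,0],[0,0,0]],[[0,0.8,0],[0,0,0]],[[0,0.8,0],[0,0,0]]])

```text
time_s: 10.92
eef_pos: [0.4577, 0.2065, 0.0476]
orientation: [0.0, 1.0, -0.019, -0.0]
contact_force: [0.4, 0.6, -1.6]
gripper_width: 0.167
grip_force: 58.7
```

move_arm(rows=[[[-0.1,0.8,0],[0,0,0]],[[0,0.7,0],[0,0,0]],[[0,0.5,0],[0,0,0]],[[0,0.2,0],[0,0,0]],[[0,0,0],[0,0,0]]])

```text
time_s: 11.55
eef_pos: [0.4506, 0.1205, 0.0475]
orientation: [-0.0, 1.0, -0.02, 0.0]
contact_force: [0.3, 1.1, -0.9]
gripper_width: 0.166
grip_force: 58.7
```

Run:
```python
from h import *
to([.451,.1207,.0],-2.2)
p,M=st(); c=snap('wrist','w4'); T=np.eye(4); T[:3,:3]=M; T[:3,3]=p; c['pose']=T@c['mount']; pickle.dump(c,open('w4.pkl','wb'))
d=snap('scene','s4')
a=cv2.resize(cv2.imread('pics/w4.png'),(560,350)); b=cv2.imread('pics/w4.png')[0:250,60:620]; cv2.imwrite('pics/m4.png',cv2.resize(b,(784,350)))
s=cv2.resize(cv2.imread('pics/s4.png')[170:250,260:400],None,fx=5.6,fy=3.1,interpolation=cv2.INTER_CUBIC)
cv2.imwrite('pics/m4.png',np.vstack([cv2.resize(b,(784,350)),s]))
```

```text
t 11.55 p [0.4506 0.1205 0.0475] xang -2.24 zax [ 0.  0. -1.] q [-0.78  0.6   0.52  2.15 -0.59  0.53 -1.42] F [ 0.3  1.1 -0.9] w 14.1 grip 58.7
shift units [ 0.01 -0.01  1.19] ('turn z', np.float64(-0.01))
t 11.55 p [0.4506 0.1205 0.0475] xang -2.24 zax [ 0.  0. -1.] q [-0.78  0.6   0.52  2.15 -0.59  0.53 -1.42] F [ 0.3  1.1 -0.9] w 14.1 grip 58.7
```

View pics/m4.png

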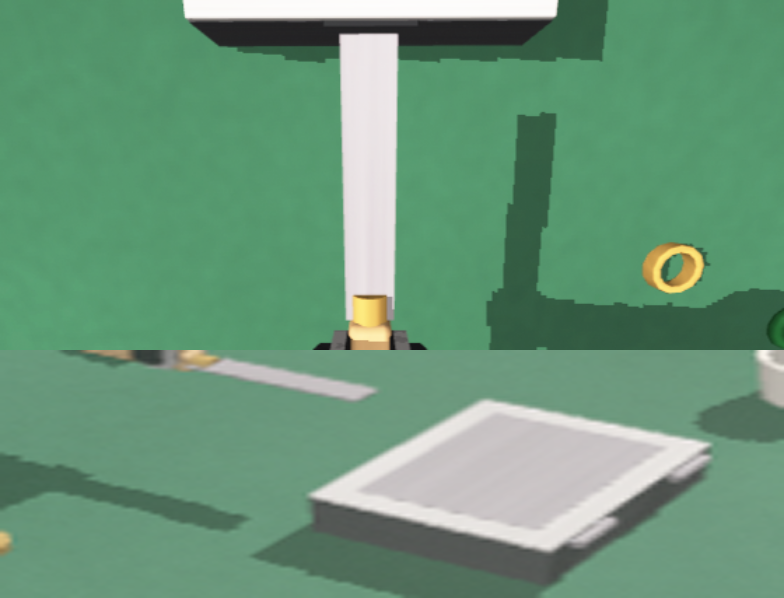

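Run:
```python
from h import *
c=pickle.load(open('w4.pkl','rb')); S=pickle.load(open('scene.pkl','rb'))
u=lambda a,b:(60+(a+.5)/1.4-.5,(b+.5)/1.4-.5)
for z in (.07,.075,.08,.085): print(z,'tip',ray(c,u(369,34),z), ray(S,(260+375/5.6-.5,170+395/3.1-.5-350/3.1),z))
print('lid edge',ray(c,u(185,17),.038),ray(c,u(557,17),.038),'notch',ray(c,u(322,24),.034),ray(c,u(418,24),.034))
```

```text
0.07 tip [0.56309115 0.11511944 0.07      ] [0.55589429 0.13042552 0.07      ]
0.075 tip [0.56166244 0.11516336 0.075     ] [0.55949708 0.12454973 0.075     ]
0.08 tip [0.56023372 0.11520729 0.08      ] [0.56309988 0.11867393 0.08      ]
0.085 tip [0.558805   0.11525122 0.085     ] [0.56670267 0.11279814 0.085     ]
lid edge [0.58124205 0.18892547 0.038     ] [0.57526486 0.03870654 0.038     ] notch [0.57780515 0.13413826 0.034     ] [0.57622248 0.09435063 0.034     ]
```

move_arm(rows=[[[0,0,0.4],[0,0,0]],[[0,0,0.4],[0,0,0]],[[0,0,0.3],[0,0,0]],[[0,0,0.12],[0,0,0]],[[0,0,0],[0,0,0]]])

```text
time_s: 12.28
eef_pos: [0.4506, 0.1206, -0.0018]
orientation: [0.0, 1.0, -0.019, -0.0]
contact_force: [-0.1, -0.2, 0.0]
gripper_width: 0.168
grip_force: 58.7
```

move_arm(rows=[[[0.2,0,0],[0,0,0]],[[0.15,0,0],[0,0,0]],[[0.1,0,0],[0,0,0]],[[0.1,0,0],[0,0,0]],[[0.05,0,0],[0,0,0]]])

```text
time_s: 12.9
eef_pos: [0.4749, 0.1199, -0.0015]
orientation: [0.0, 1.0, -0.019, 0.0]
contact_force: [0.3, 1.0, 0.0]
gripper_width: 0.162
grip_force: 58.7
```

move_arm(rows=[[[0.15,0,0],[0,0,0]],[[0.15,0,0],[0,0,0]],[[0,0,-0.1],[0,0,0]],[[0,0,-0.15],[0,0,0]],[[0,0,-0.15],[0,0,0]]])

```text
time_s: 13.52
eef_pos: [0.4866, 0.1194, 0.015]
orientation: [-0.0, 1.0, -0.019, 0.0]
contact_force: [0.6, 0.1, -3.1]
gripper_width: 0.164
grip_force: 58.5
```

move_arm(rows=[[[0,0,-0.15],[0,0,0]],[[0,0,-0.2],[0,0,0]],[[0,0,-0.2],[0,0,0]],[[0,0,-0.2],[0,0,0]],[[0,0,-0.2],[0,0,0]]])

```text
time_s: 14.15
eef_pos: [0.4866, 0.1194, 0.0531]
orientation: [-0.0, 1.0, -0.019, -0.0]
contact_force: [0.5, 0.5, -3.1]
gripper_width: 0.165
grip_force: 58.5
```

Run:
```python
from h import *
st(); snap('scene','s5')
```

```text
t 14.15 p [0.4866 0.1194 0.0531] xang -2.21 zax [-0.  0. -1.] q [-0.75  0.63  0.54  2.06 -0.57  0.6  -1.42] F [ 0.5  0.5 -3.1] w 14.1 grip 58.5
```

move_arm(rows=[[[0.2,0,-0.2],[0,0,0]],[[0.3,0,-0.2],[0,0,0]],[[0.3,0,-0.2],[0,0,0]],[[0.3,0,-0.1],[0,0,0]],[[0.3,0,0],[0,0,0]]])

```text
time_s: 14.82
eef_pos: [0.5436, 0.1173, 0.0807]
orientation: [-0.0, 1.0, -0.019, 0.0]
contact_force: [-2.2, 0.0, -0.7]
gripper_width: 0.161
grip_force: 58.7
```

move_arm(rows=[[[0.3,0,0],[0,0,0]],[[0.3,0,0],[0,0,0]],[[0.3,0,0],[0,0,0]],[[0.3,0,0],[0,0,0]],[[0.2,0,0],[0,0,0]]])

```text
time_s: 15.45
eef_pos: [0.5993, 0.115, 0.0804]
orientation: [0.0, 1.0, -0.019, 0.0]
contact_force: [-1.6, 0.9, -1.6]
gripper_width: 0.166
grip_force: 58.7
```

Run:
```python
from h import *
st(); snap('scene','s6'); snap('side','d6')
a=cv2.resize(cv2.imread('pics/s6.png')[120:260,260:440],None,fx=2.2,fy=2.2); b=cv2.resize(cv2.imread('pics/d6.png')[110:250,220:400],None,fx=2.2,fy=2.2); cv2.imwrite('pics/m6.png',np.hstack([a,b]))
```

```text
t 15.45 p [0.5993 0.115  0.0804] xang -2.21 zax [ 0. -0. -1.] q [-0.66  0.73  0.58  1.76 -0.53  0.81 -1.44] F [-1.6  0.9 -1.6] w 14.1 grip 58.7
```

View pics/m6.png

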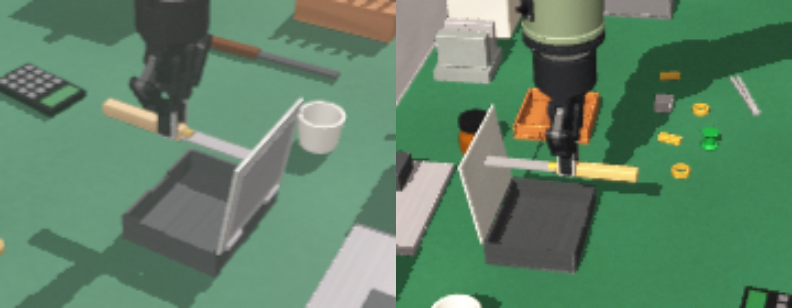

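move_arm(rows=[[[-0.6,0,0],[0,0,0]],[[-0.9,0,0],[0,0,0]],[[-0.9,0,0],[0,0,0]],[[-0.9,0,0],[0,0,0]],[[-0.7,0,0],[0,0,0]]])

```text
time_s: 16.18
eef_pos: [0.4372, 0.1214, 0.0807]
orientation: [-0.0, 1.0, -0.019, -0.0]
contact_force: [0.3, 0.0, -1.5]
gripper_width: 0.169
grip_force: 58.7
```

move_arm(rows=[[[0,0,0.6],[0,0,0]],[[0,0,0.8],[0,0,0]],[[0,0,0.7],[0,0,0]],[[0,0,0.3],[0,0,0]],[[0,0,0.1],[0,0,0]]])

```text
time_s: 16.8
eef_pos: [0.4387, 0.121, -0.0196]
orientation: [0.0, 1.0, -0.019, -0.0]
contact_force: [0.1, 0.1, -0.8]
gripper_width: 0.166
grip_force: 58.7
```

move_arm(rows=[[[0,0,0.04],[0,0,0]],[[0,0,0.03],[0,0,0]],[[0,0,0],[0,0,0]],[[0,0,0],[0,0,0]],[[0,0,0],[0,0,0]]])

```text
time_s: 17.42
eef_pos: [0.4388, 0.1213, -0.0222]
orientation: [-0.0, 1.0, -0.019, 0.0]
contact_force: [-0.6, -0.2, -0.6]
gripper_width: 0.166
grip_force: 58.7
```

move_arm(rows=[[[0,0,0.03],[0,0,0]],[[0,0,0.02],[0,0,0]],[[0,0,0],[0,0,0]],[[0,0,0],[0,0,0]],[[0,0,0],[0,0,0]]])

```text
time_s: 18.05
eef_pos: [0.4387, 0.1212, -0.0243]
orientation: [0.0, 1.0, -0.019, 0.0]
contact_force: [-0.3, 0.1, -1.5]
gripper_width: 0.166
grip_force: 58.8
```

move_arm(rows=[[[0,0,0],[0,0,0]],[[0,0,0],[0,0,0]],[[0,0,0],[0,0,0]],[[0,0,-0.2],[0,0,0]],[[0,0,-0.8],[0,0,0]]], gripper=0.1)

```text
time_s: 18.68
eef_pos: [0.4379, 0.1207, 0.0157]
orientation: [0.0, 1.0, -0.02, -0.001]
contact_force: [0.4, 0.5, 0.2]
gripper_width: 0.55
grip_force: 0.0
```

move_arm(rows=[[[0,0,-0.8],[0,0,0]],[[0,0.8,0],[0,0,0]],[[0.3,0.9,0],[0,0,0]],[[0.1,0.9,0],[0,0,0]],[[0,0.9,0],[0,0,0]]])

```text
time_s: 19.3
eef_pos: [0.4495, -0.0204, 0.0482]
orientation: [0.0, 1.0, -0.019, 0.0]
contact_force: [-0.2, 1.5, 0.1]
gripper_width: 0.547
grip_force: 0.0
```

Run:
```python
from h import *
p,M=st(); c=bot.read_camera('wrist'); T=np.eye(4); T[:3,:3]=M; T[:3,3]=p; c['pose']=T@c['mount']
s=bot.read_camera('scene')
w4=pickle.load(open('w4.pkl','rb'))
print('ring from w4',ray(w4,(60+673/1.4,268/1.4),.008))
def brass(c,z,tag):
    h=cv2.cvtColor(c['img'],cv2.COLOR_RGB2HSV); m=cv2.inRange(h,(14,90,90),(30,255,255))
    n,l,stt,ce=cv2.connectedComponentsWithStats(m)
    for i in range(1,n):
        if stt[i,4]>25:
            x,y,w,hh,a=stt[i]; print(tag,stt[i],ray(c,(x+w/2-.5,y+hh/2-.5),z)[:2].round(4))
brass(c,.005,'w'); brass(s,.005,'s')
```

```text
t 19.3 p [ 0.4495 -0.0204  0.0482] xang -2.21 zax [ 0.001 -0.    -1.   ] q [-0.46  0.58  0.5   2.19 -0.57  0.5  -1.13] F [-0.2  1.5  0.1] w 46.5 grip 0.0
ring from w4 [ 0.45937861 -0.04990627  0.008     ]
w [ 454  139   40   50 1124] [ 0.4817 -0.1382]
w [343 179  37  35 661] [ 0.459  -0.0515]
w [564 197  45  35 849] [ 0.4368 -0.2338]
w [ 133  202   41  101 1291] [0.4168 0.1244]
s [ 256    0  103   88 5363] [-0.2654  1.2995]
s [397   0  61  18 840] [0.0474 2.393 ]
s [ 390   34   63   59 2792] [0.3999 1.2901]
s [359  88  27  20 186] [0.3658 0.8098]
s [  0 143  32  45 886] [-0.3912 -0.1792]
s [250 228  12  10  76] [ 0.4603 -0.0518]
s [233 252  13  13  90] [ 0.4813 -0.1371]
s [188 274  13  12 109] [ 0.4383 -0.2337]
s [357 281  25  22 355] [ 0.7796 -0.0763]
s [165 324  20  12 163] [ 0.4968 -0.3408]
```

move_arm(rows=[[[0.29,0.76,0],[0,0,0]],[[0,0,0.5],[0,0,0]],[[0,0,0.6],[0,0,0]],[[0,0,0.5],[0,0,0]],[[0,0,0.22],[0,0,0]]])

```text
time_s: 20.02
eef_pos: [0.4594, -0.0497, -0.0256]
orientation: [-0.0, 1.0, -0.019, -0.0]
contact_force: [-0.1, 1.3, -0.7]
gripper_width: 0.552
grip_force: 0.0
```

move_arm(rows=[[[0,0,0.04],[0,0,0]],[[0,0,0],[0,0,0]],[[0,0,0],[0,0,0]],[[0,0,0],[0,0,0]],[[0,0,0],[0,0,0]]], gripper=-1)

```text
time_s: 20.65
eef_pos: [0.4601, -0.05, -0.0263]
orientation: [-0.0, 1.0, -0.019, 0.0]
contact_force: [-0.4, 0.8, 8.2]
gripper_width: 0.28
grip_force: 59.8
```

move_arm(rows=[[[0,0,-0.4],[0,0,0]],[[0,0,-0.9],[0,0,0]],[[0,0,-0.9],[0,0,0]],[[0.35,-0.49,0],[0,0,0]],[[0.7,-0.98,0],[0,0,0]]])

```text
time_s: 21.28
eef_pos: [0.5043, 0.0068, 0.0622]
orientation: [-0.0, 1.0, -0.021, 0.0]
contact_force: [-0.1, 0.4, -0.7]
gripper_width: 0.283
grip_force: 59.0
```

move_arm(rows=[[[0.7,-0.98,0],[0,0,0]],[[0.7,-0.98,0],[0,0,0]],[[0.7,-0.98,0],[0,0,0]],[[0.41,-0.48,0],[0,0,0]],[[0,0,0],[0,0,0]]])

```text
time_s: 21.9
eef_pos: [0.61, 0.1415, 0.0609]
orientation: [0.0, 1.0, -0.018, 0.0]
contact_force: [-0.7, 0.1, -0.5]
gripper_width: 0.281
grip_force: 59.0
```

```bash
python3 -c "
from h import *
to([.61,.14,-.014],-2.2)"
```

```text
t 21.9 p [0.61   0.1415 0.0609] xang -2.08 zax [ 0. -0. -1.] q [-0.69  0.78  0.57  1.73 -0.56  0.8  -1.46] F [-0.7  0.1 -0.5] w 23.9 grip 59.0
shift units [0.   0.04 1.87] ('turn z', np.float64(0.02))
```

move_arm(rows=[[[0,0,0.6],[0,0,0]],[[0,0,0.6],[0,0,0]],[[0,0,0.5],[0,0,0]],[[0,0,0.15],[0,0,0]],[[0,0,0],[0,0,0]]])

```text
time_s: 22.52
eef_pos: [0.6095, 0.1395, -0.0126]
orientation: [0.0, 1.0, -0.019, -0.0]
contact_force: [-0.5, -0.1, -0.2]
gripper_width: 0.282
grip_force: 59.1
```

move_arm(rows=[[[0,0,0],[0,0,0]],[[0,0,0],[0,0,0]],[[0,0,0],[0,0,0]],[[0,0,0],[0,0,0]],[[0,0,-0.4],[0,0,0]]], gripper=-0.15)

```text
time_s: 23.15
eef_pos: [0.6089, 0.1397, 0.0031]
orientation: [0.0, 1.0, -0.019, -0.001]
contact_force: [0.7, -0.0, 0.3]
gripper_width: 0.423
grip_force: 0.0
```

move_arm(rows=[[[0,0,-0.7],[0,0,0]],[[0,0,-0.8],[0,0,0]],[[-0.4,0.95,0],[0,0,0]],[[-0.4,0.95,0],[0,0,0]],[[-0.4,0.95,0],[0,0,0]]])

```text
time_s: 23.78
eef_pos: [0.5568, 0.0267, 0.0644]
orientation: [-0.0, 1.0, -0.019, 0.001]
contact_force: [0.3, 0.0, -0.5]
gripper_width: 0.427
grip_force: 0.0
```

move_arm(rows=[[[-0.4,0.95,0],[0,0,0]],[[-0.4,0.95,0],[0,0,0]],[[-0.4,0.95,0],[0,0,0]],[[-0.4,0.95,0],[0,0,0]],[[-0.4,0.95,0],[0,0,0]]], gripper=0.1)

```text
time_s: 24.4
eef_pos: [0.4696, -0.1602, 0.0643]
orientation: [-0.0, 1.0, -0.019, 0.001]
contact_force: [-0.6, -0.2, -0.3]
gripper_width: 0.551
grip_force: 0.0
```

move_arm(rows=[[[-0.38,0.95,0],[0,0,0]],[[-0.38,0.95,0],[0,0,0]],[[0,0,0],[0,0,0]],[[0,0,0],[0,0,0]],[[0,0,0],[0,0,0]]])

```text
time_s: 25.02
eef_pos: [0.4372, -0.2328, 0.0635]
orientation: [-0.0, 1.0, -0.019, 0.0]
contact_force: [-0.1, -1.0, -0.7]
gripper_width: 0.551
grip_force: 0.0
```

```bash
cat >> h.py <<'E'
def look():
    p,M=st(); c=bot.read_camera('wrist'); T=np.eye(4); T[:3,:3]=M; T[:3,3]=p; c['pose']=T@c['mount']
    h=cv2.cvtColor(c['img'],cv2.COLOR_RGB2HSV); m=cv2.inRange(h,(14,90,90),(30,255,255))
    cn,_=cv2.findContours(m,cv2.RETR_EXTERNAL,cv2.CHAIN_APPROX_NONE)
    for k in cn:
        if cv2.contourArea(k)>60:
            x,y,w,hh=cv2.boundingRect(k); P=np.array([ray(c,q[0],.008)[:2] for q in k]).astype(np.float32)
            r=cv2.minAreaRect(P*1000); print([x,y,w,hh],ray(c,(x+w/2-.5,y+hh/2-.5),.006)[:2].round(4),'rect mm',np.round(r[0],1),np.round(r[1],1),round(r[2],1))
    return c
E
python3 -c "
from h import *
look(); to([.4375,-.2338,-.0258],-2.2)"
```

```text
t 25.02 p [ 0.4372 -0.2328  0.0635] xang -2.13 zax [ 0.  0. -1.] q [-0.    0.6   0.51  2.07 -0.51  0.6  -0.75] F [-0.1 -1.  -0.7] w 46.8 grip 0.0
[307, 188, 33, 33] [ 0.4369 -0.2331] rect mm [ 437.3 -233.1] [27.3 28.4] 87.9
[191, 133, 26, 47] [ 0.4815 -0.1372] rect mm [ 481.5 -137.6] [16.8 37. ] 73.5
[442, 103, 28, 50] [ 0.4964 -0.3406] rect mm [ 495.7 -339.9] [36.5 17.2] 13.6
t 25.07 p [ 0.4371 -0.2328  0.0634] xang -2.12 zax [ 0.  0. -1.] q [-0.    0.6   0.51  2.07 -0.51  0.6  -0.75] F [-0.1  0.4  0.9] w 46.8 grip 0.0
shift units [0.01 0.02 2.23] ('turn z', np.float64(0.02))
```

move_arm(rows=[[[0,0,0.6],[0,0,0]],[[0,0,0.7],[0,0,0]],[[0,0,0.6],[0,0,0]],[[0,0,0.25],[0,0,0]],[[0,0,0.09],[0,0,0]]])

```text
time_s: 25.7
eef_pos: [0.4367, -0.2335, -0.0264]
orientation: [-0.0, 1.0, -0.019, -0.0]
contact_force: [-0.6, 1.0, 0.4]
gripper_width: 0.549
grip_force: 0.0
```

move_arm(rows=[[[0,0,0],[0,0,0]],[[0,0,0],[0,0,0]],[[0,0,0],[0,0,0]],[[0,0,0],[0,0,0]],[[0,0,0],[0,0,0]]], gripper=-1)

```text
time_s: 26.32
eef_pos: [0.4369, -0.2338, -0.0254]
orientation: [0.0, 1.0, -0.019, 0.0]
contact_force: [-1.4, 1.0, 4.4]
gripper_width: 0.282
grip_force: 58.7
```

move_arm(rows=[[[0,0,-0.4],[0,0,0]],[[0,0,-0.9],[0,0,0]],[[0,0,-0.9],[0,0,0]],[[0.2,-0.5,0],[0,0,0]],[[0.4,-0.9,0],[0,0,0]]])

```text
time_s: 26.95
eef_pos: [0.4632, -0.179, 0.0636]
orientation: [0.0, 1.0, -0.021, 0.001]
contact_force: [0.2, 0.6, -1.0]
gripper_width: 0.276
grip_force: 59.1
```

move_arm(rows=[[[0.45,-0.9,0],[0,0,0]],[[0.45,-0.9,0],[0,0,0]],[[0.45,-0.9,0],[0,0,0]],[[0.45,-0.9,0],[0,0,0]],[[0.45,-0.9,0],[0,0,0]]])

```text
time_s: 27.58
eef_pos: [0.5603, -0.0009, 0.0632]
orientation: [-0.0, 1.0, -0.019, 0.001]
contact_force: [0.0, -0.9, -0.2]
gripper_width: 0.279
grip_force: 59.1
```

move_arm(rows=[[[0.45,-0.9,0],[0,0,0]],[[0.45,-0.9,0],[0,0,0]],[[0.26,-0.41,0],[0,0,0]],[[0,0,0],[0,0,0]],[[0,0,0],[0,0,0]]])

```text
time_s: 28.2
eef_pos: [0.609, 0.0828, 0.0622]
orientation: [0.0, 1.0, -0.02, 0.0]
contact_force: [-0.1, -0.6, -0.2]
gripper_width: 0.282
grip_force: 59.1
```

```bash
python3 -c "
from h import *
to([.61,.085,-.013],-2.2)"
```

```text
t 28.2 p [0.609  0.0828 0.0622] xang -2.29 zax [-0.    -0.001 -1.   ] q [-0.6   0.77  0.57  1.76 -0.56  0.79 -1.36] F [-0.1 -0.6 -0.2] w 23.9 grip 59.1
shift units [ 0.02 -0.06  1.88] ('turn z', np.float64(-0.02))
```

move_arm(rows=[[[0,0,0.6],[0,0,0]],[[0,0,0.6],[0,0,0]],[[0,0,0.5],[0,0,0]],[[0,0,0.15],[0,0,0]],[[0,0,0],[0,0,0]]])

```text
time_s: 28.82
eef_pos: [0.6094, 0.0838, -0.0122]
orientation: [0.0, 1.0, -0.02, -0.0]
contact_force: [-0.6, 0.8, 0.5]
gripper_width: 0.286
grip_force: 59.1
```

move_arm(rows=[[[0,0,0],[0,0,0]],[[0,0,0],[0,0,0]],[[0,0,0],[0,0,0]],[[0,0,0],[0,0,0]],[[0,0,-0.4],[0,0,0]]], gripper=-0.15)

```text
time_s: 29.45
eef_pos: [0.6087, 0.0841, 0.0036]
orientation: [0.0, 1.0, -0.019, -0.001]
contact_force: [-0.5, 0.4, -0.0]
gripper_width: 0.423
grip_force: 0.0
```

move_arm(rows=[[[0,0,-0.7],[0,0,0]],[[0,0,-0.8],[0,0,0]],[[-0.5,0.94,0],[0,0,0]],[[-0.5,0.94,0],[0,0,0]],[[-0.5,0.94,0],[0,0,0]]])

```text
time_s: 30.08
eef_pos: [0.5446, -0.0272, 0.0648]
orientation: [-0.0, 1.0, -0.019, 0.001]
contact_force: [1.4, -0.7, -0.3]
gripper_width: 0.427
grip_force: 0.0
```

move_arm(rows=[[[-0.5,0.94,0],[0,0,0]],[[-0.5,0.94,0],[0,0,0]],[[-0.48,0.96,0],[0,0,0.95]],[[0,0,0],[0,0,0.95]],[[0,0,0],[0,0,0.95]]], gripper=-0.1)

```text
time_s: 30.7
eef_pos: [0.4816, -0.138, 0.0648]
orientation: [-0.0, 0.989, -0.145, 0.001]
contact_force: [-0.2, -0.9, 0.1]
gripper_width: 0.45
grip_force: 0.0
```

```bash
python3 -c "
from h import *
look(); to([.4815,-.1376,-.0258],-16.5)"
```

```text
t 30.7 p [ 0.4816 -0.138   0.0648] xang -16.7 zax [ 0.001  0.    -1.   ] q [-0.28  0.63  0.61  2.06 -0.6   0.63 -1.12] F [-0.2 -0.9  0.1] w 38.2 grip 0.0
[59, 298, 48, 57] [0.429  0.1251] rect mm [430.3 121.7] [30.2 63.4] 87.6
[313, 183, 17, 43] [ 0.4817 -0.1367] rect mm [ 481.9 -136.8] [13.6 37.5] 73.6
[0, 115, 32, 37] [0.6093 0.0812] rect mm [607.2  80.1] [23.8 30.4] 55.6
[544, 92, 39, 49] [ 0.4963 -0.3406] rect mm [ 496.1 -339.1] [38.4 19.7] 13.5
[216, 0, 16, 39] [ 0.6358 -0.1097] rect mm [ 634.8 -110.3] [ 2.3 25.1] 88.9
t 30.75 p [ 0.4818 -0.1377  0.0646] xang -16.91 zax [ 0.001  0.    -1.   ] q [-0.28  0.63  0.61  2.06 -0.61  0.63 -1.12] F [-0.9  1.5 -0.3] w 37.9 grip 0.0
shift units [-0.01  0.    2.26] ('turn z', np.float64(-0.08))
```

move_arm(rows=[[[0,0,0.6],[0,0,0]],[[0,0,0.7],[0,0,0]],[[0,0,0.6],[0,0,0]],[[0,0,0.26],[0,0,0]],[[0,0,0.1],[0,0,0]]])

```text
time_s: 31.38
eef_pos: [0.4817, -0.1375, -0.0264]
orientation: [-0.0, 0.99, -0.143, 0.0]
contact_force: [0.9, 0.8, 0.7]
gripper_width: 0.452
grip_force: 0.0
```

move_arm(rows=[[[0,0,0],[0,0,0]],[[0,0,0],[0,0,0]],[[0,0,0],[0,0,0]],[[0,0,0],[0,0,0]],[[0,0,0],[0,0,0]]], gripper=-1)

```text
time_s: 32.0
eef_pos: [0.482, -0.1375, -0.0258]
orientation: [-0.0, 0.99, -0.143, 0.001]
contact_force: [-1.3, 0.0, 6.4]
gripper_width: 0.136
grip_force: 58.7
```

move_arm(rows=[[[0,0,-0.4],[0,0,0]],[[0,0,-0.9],[0,0,0]],[[0,0,-0.8],[0,0,0]],[[0.4,-0.05,0],[0,0,0]],[[0.8,-0.1,0],[0,0,0]]])

```text
time_s: 32.62
eef_pos: [0.5297, -0.145, 0.0593]
orientation: [-0.0, 0.99, -0.143, 0.001]
contact_force: [0.8, 0.9, -0.5]
gripper_width: 0.138
grip_force: 58.9
```

move_arm(rows=[[[0.8,-0.1,0],[0,0,0]],[[0.8,-0.1,0],[0,0,0]],[[0.8,-0.1,0],[0,0,-0.9]],[[0.5,-0.05,0],[0,0,-1]],[[0,0,0],[0,0,-1]]])

```text
time_s: 33.25
eef_pos: [0.6458, -0.1632, 0.0586]
orientation: [0.001, 1.0, -0.015, 0.0]
contact_force: [-0.6, -0.4, -0.9]
gripper_width: 0.134
grip_force: 58.9
```

```bash
python3 -c "
from h import *
to([.645,-.165,-.013],-2.2)"
```

```text
t 33.25 p [ 0.6458 -0.1632  0.0586] xang -1.76 zax [ 0.001 -0.001 -1.   ] q [-0.18  0.83  0.55  1.61 -0.54  0.85 -1.01] F [-0.6 -0.4 -0.9] w 11.4 grip 58.9
shift units [-0.02  0.04  1.79] ('turn z', np.float64(0.09))
```

move_arm(rows=[[[0,0,0.6],[0,0,0]],[[0,0,0.6],[0,0,0]],[[0,0,0.45],[0,0,0]],[[0,0,0.13],[0,0,0]],[[0,0,0],[0,0,0]]])

```text
time_s: 33.88
eef_pos: [0.6448, -0.1633, -0.0134]
orientation: [0.0, 1.0, -0.017, 0.0]
contact_force: [0.6, -0.1, 0.2]
gripper_width: 0.137
grip_force: 58.9
```

move_arm(rows=[[[0,0,0],[0,0,0]],[[0,0,0],[0,0,0]],[[0,0,0],[0,0,0]],[[0,0,0],[0,0,0]],[[0,0,-0.4],[0,0,0]]], gripper=-0.3)

```text
time_s: 34.5
eef_pos: [0.644, -0.1629, 0.0018]
orientation: [-0.0, 1.0, -0.017, -0.001]
contact_force: [0.3, -0.1, 0.6]
gripper_width: 0.353
grip_force: 0.0
```

move_arm(rows=[[[0,0,-0.7],[0,0,0]],[[0,0,-0.8],[0,0,0]],[[-0.71,0.9,0],[0,0,0]],[[-0.71,0.9,0],[0,0,0]],[[-0.71,0.9,0],[0,0,0]]])

```text
time_s: 35.12
eef_pos: [0.5552, -0.2692, 0.0634]
orientation: [0.0, 1.0, -0.017, 0.001]
contact_force: [0.6, -1.8, -0.1]
gripper_width: 0.351
grip_force: 0.0
```

move_arm(rows=[[[-0.71,0.9,0],[0,0,0]],[[-0.71,0.9,0],[0,0,-0.8]],[[0,0,0],[0,0,-0.8]],[[0,0,0],[0,0,-0.8]],[[0,0,0],[0,0,-0.7]]], gripper=-0.1)

```text
time_s: 35.75
eef_pos: [0.4967, -0.3386, 0.0632]
orientation: [0.0, 0.993, 0.119, 0.0]
contact_force: [0.7, -0.0, -0.4]
gripper_width: 0.449
grip_force: 0.0
```

```bash
python3 -c "
from h import *
look(); to([.4962,-.3402,-.0258],13.6)"
```

```text
t 35.75 p [ 0.4967 -0.3386  0.0632] xang 13.63 zax [ 0.001 -0.    -1.   ] q [ 0.2   0.71  0.45  1.79 -0.44  0.74 -0.45] F [ 0.7 -0.  -0.4] w 38.2 grip 0.0
[317, 184, 17, 42] [ 0.4963 -0.3404] rect mm [ 496.5 -340.4] [36.4 13.9] 13.6
t 35.8 p [ 0.4967 -0.3386  0.0633] xang 13.81 zax [ 0.001 -0.001 -1.   ] q [ 0.2   0.71  0.45  1.79 -0.44  0.74 -0.45] F [ 0.7 -0.2 -0.2] w 38.3 grip 0.0
shift units [-0.02  0.04  2.23] ('turn z', np.float64(0.04))
```

move_arm(rows=[[[-0.01,0.04,0.6],[0,0,0]],[[0,0,0.7],[0,0,0]],[[0,0,0.6],[0,0,0]],[[0,0,0.23],[0,0,0]],[[0,0,0.1],[0,0,0]]])

```text
time_s: 36.42
eef_pos: [0.4968, -0.3401, -0.0267]
orientation: [0.0, 0.993, 0.118, 0.0]
contact_force: [0.5, 0.3, 0.2]
gripper_width: 0.454
grip_force: 0.0
```

move_arm(rows=[[[0,0,0],[0,0,0]],[[0,0,0],[0,0,0]],[[0,0,0],[0,0,0]],[[0,0,0],[0,0,0]],[[0,0,0],[0,0,0]]], gripper=-1)

```text
time_s: 37.05
eef_pos: [0.497, -0.3401, -0.0261]
orientation: [0.0, 0.993, 0.118, 0.0]
contact_force: [-0.6, 1.5, 5.5]
gripper_width: 0.134
grip_force: 58.8
```

move_arm(rows=[[[0,0,-0.4],[0,0,0]],[[0,0,-0.9],[0,0,0]],[[0,0,-0.8],[0,0,0]],[[0.4,-0.2,0],[0,0,0]],[[0.8,-0.35,0],[0,0,0]]])

```text
time_s: 37.67
eef_pos: [0.5385, -0.3072, 0.0579]
orientation: [0.0, 0.993, 0.117, 0.0]
contact_force: [0.9, 0.4, -0.1]
gripper_width: 0.139
grip_force: 58.8
```

move_arm(rows=[[[0.8,-0.35,0],[0,0,0]],[[0.8,-0.35,0],[0,0,0]],[[0.8,-0.35,0],[0,0,0]],[[0.8,-0.35,0],[0,0,0]],[[0.8,-0.35,0],[0,0,0]]])

```text
time_s: 38.3
eef_pos: [0.6784, -0.1998, 0.0569]
orientation: [-0.0, 0.993, 0.118, -0.0]
contact_force: [0.7, -0.8, -0.1]
gripper_width: 0.138
grip_force: 58.8
```

move_arm(rows=[[[0.58,-0.24,0],[0,0,0.6]],[[0,0,0],[0,0,0.8]],[[0,0,0],[0,0,0.8]],[[0,0,0],[0,0,0.8]],[[0,0,0],[0,0,0]]])

```text
time_s: 38.92
eef_pos: [0.6977, -0.186, 0.0567]
orientation: [-0.0, 1.0, -0.012, -0.0]
contact_force: [-0.2, -0.6, -0.3]
gripper_width: 0.138
grip_force: 58.8
```

```bash
python3 -c "
from h import *
look(); to([.697,-.187,-.013],-2.)"
```

```text
t 38.92 p [ 0.6977 -0.186   0.0567] xang -1.4 zax [-0.  0. -1.] q [-0.12  0.91  0.55  1.43 -0.53  0.95 -1.03] F [-0.2 -0.6 -0.3] w 11.7 grip 58.8
[10, 290, 37, 32] [0.6077 0.0903] rect mm [608.8  89.1] [31.7 33.3] 89.1
[350, 239, 23, 15] [ 0.6606 -0.2183] rect mm [ 661.3 -217.7] [19.8 11.8] 81.8
[271, 220, 67, 75] [ 0.6512 -0.1684] rect mm [ 650.8 -168.7] [56.6 71.4] 88.6
[376, 182, 8, 98] [ 0.6747 -0.234 ] rect mm [ 673.2 -233.9] [ 3.5 88.5] 89.5
[266, 182, 109, 32] [ 0.7052 -0.184 ] rect mm [ 705.5 -184.1] [87.4 26.3] 88.8
[224, 176, 161, 100] [ 0.6808 -0.1697] rect mm [ 679.5 -171.2] [128.7  87.8] 89.6
t 38.98 p [ 0.6977 -0.1862  0.0567] xang -1.34 zax [-0.  0. -1.] q [-0.12  0.91  0.55  1.43 -0.53  0.95 -1.03] F [-0.5  0.2 -0.3] w 11.9 grip 58.8
shift units [-0.02  0.02  1.74] ('turn z', np.float64(0.13))
```

move_arm(rows=[[[-0.02,0,0.6],[0,0,0]],[[0,0,0.6],[0,0,0]],[[0,0,0.4],[0,0,0]],[[0,0,0.12],[0,0,0]],[[0,0,0],[0,0,0]]])

```text
time_s: 39.6
eef_pos: [0.6969, -0.1871, -0.0118]
orientation: [0.0, 1.0, -0.013, -0.0]
contact_force: [-0.0, -0.6, -0.6]
gripper_width: 0.135
grip_force: 58.8
```

move_arm(rows=[[[0,0,0],[0,0,0]],[[0,0,0],[0,0,0]],[[0,0,0],[0,0,0]],[[0,0,0],[0,0,0]],[[0,0,-0.4],[0,0,0]]], gripper=-0.3)

```text
time_s: 40.22
eef_pos: [0.6961, -0.1867, 0.0037]
orientation: [-0.0, 1.0, -0.013, -0.001]
contact_force: [0.2, 0.1, 0.6]
gripper_width: 0.352
grip_force: 0.0
```

move_arm(rows=[[[0,0,-0.8],[0,0,0]],[[0,0,-0.9],[0,0,0]],[[0,0,-0.9],[0,0,0]],[[0,0,-0.9],[0,0,0]],[[-0.6,0,-0.5],[0,0,0]]])

```text
time_s: 40.85
eef_pos: [0.6738, -0.1865, 0.1669]
orientation: [0.0, 1.0, -0.012, 0.001]
contact_force: [-0.9, -0.3, 0.3]
gripper_width: 0.35
grip_force: 0.0
```

move_arm(rows=[[[-0.8,-0.4,0],[0,0,0]],[[-0.8,-0.4,0],[0,0,0]],[[-0.8,-0.4,0],[0,0,0]],[[0,0,0],[0,0,0]],[[0,0,0],[0,0,0]]])

```text
time_s: 41.48
eef_pos: [0.5787, -0.136, 0.1651]
orientation: [-0.0, 1.0, -0.013, 0.001]
contact_force: [-0.2, -0.7, 0.7]
gripper_width: 0.351
grip_force: 0.0
```

Run:
```python
from h import *
p,M=st(); c=bot.read_camera('wrist'); T=np.eye(4); T[:3,:3]=M; T[:3,3]=p; c['pose']=T@c['mount']
s=snap('scene','s9'); d=snap('side','d9')
def brass(c,tag,roi,z):
    h=cv2.cvtColor(c['img'],cv2.COLOR_RGB2HSV); m=cv2.inRange(h,(17,100,150),(30,255,255))
    n,l,stt,ce=cv2.connectedComponentsWithStats(m)
    for i in range(1,n):
        w=ray(c,ce[i],z)[:2]
        if stt[i,4]>15 and .35<w[0]<.75 and -.4<w[1]<.4: print(tag,stt[i],w.round(4))
brass(c,'w',0,.012); brass(s,'s',0,.012); brass(d,'d',0,.012)
# bystanders: change between first and final images
for a,b in (('scene0','s9'),('side0','d9')):
    A=cv2.imread(f'pics/{a}.png').astype(int);B=cv2.imread(f'pics/{b}.png').astype(int); m=(np.abs(A-B).max(2)>40).astype(np.uint8)
    n,l,q,_=cv2.connectedComponentsWithStats(cv2.dilate(m,np.ones((5,5))))
    print(b,[q[i].tolist() for i in range(1,n) if q[i,4]>60])
```

```text
t 41.48 p [ 0.5787 -0.136   0.1651] xang -1.46 zax [ 0.001 -0.    -1.   ] q [-0.3   0.6   0.65  1.75 -0.44  0.94 -1.07] F [-0.2 -0.7  0.7] w 29.8 grip 0.0
w [362  53  15  36 493] [ 0.697  -0.1882]
w [340 106  14  33 422] [ 0.6448 -0.1643]
w [120 147  25  24 260] [0.6101 0.0842]
w [ 72 149  25  24 263] [0.6095 0.1407]
w [125 272  16  37 123] [0.4495 0.1186]
s [342 203  10   9  54] [0.6117 0.1366]
s [331 216  11   9  57] [0.6124 0.0798]
s [283 287  17  14 137] [ 0.6456 -0.1656]
s [297 306  19  15 155] [ 0.6973 -0.1894]
d [281 158  11   5  43] [ 0.6974 -0.1836]
d [294 162  11   5  44] [ 0.646  -0.1595]
d [293 204   9   8  54] [0.6115 0.0878]
d [290 216   9   8  54] [0.6104 0.1434]
d [345 217  39  10 231] [0.4059 0.1277]
s9 [[54, 0, 111, 132, 6483], [0, 0, 401, 290, 23611], [296, 0, 46, 57, 1726], [307, 146, 68, 21, 827], [0, 186, 78, 34, 601], [246, 225, 18, 17, 251], [313, 239, 13, 8, 75], [229, 250, 19, 20, 290], [325, 252, 25, 30, 242], [183, 271, 20, 20, 325], [278, 286, 39, 41, 746], [86, 321, 115, 79, 2861]]
d9 [[287, 0, 68, 127, 4222], [329, 0, 273, 316, 32284], [246, 155, 71, 73, 2998], [279, 155, 29, 14, 234], [353, 155, 12, 10, 115], [337, 168, 15, 10, 135], [343, 182, 13, 11, 134], [314, 213, 73, 16, 780], [291, 273, 87, 17, 1100]]
```

```bash
python3 -c "
from rig import bot
print(bot.hand_in())"
```

```text
the job is handed in; nothing more can be done
None
```

The job is handed in at about 41 s of the allowed 72 s. The final camera check put both rings in the case and both bars in the tray. The lid stands open past upright, the blade lies flat on the bench in front of the case, and no bystander appeared to have moved. The hand-in call returned no verdict.

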